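# Set a glass check standard into the light path of a photometer

## Robot

A 6-joint arm with a two-finger parallel gripper is mounted at the origin on a cart in front of the work surface, level with it; the furniture and walls round the work are solid. World frame = base frame: x ahead of the robot, y to its left, z up, the work surface at z = 0. Lengths are in m, angles in rad, forces in N, time in s.
With the tool pointing down it reaches from about 0.375 to 0.9 m from the base axis. Payload 3.1 kg.
Tool frame: the origin (TCP) lies midway between the tips of the shut fingers; the grasp point (between the pads) lies 19 mm behind it; x points along the fingers, y is the direction in which the jaws open and shut, and the axes are right-handed (so a half turn about x gives the same grasp; the last joint's range is limited). The gripper opens to 87 mm and grips with 3 to 60 N. Pads are 19 mm wide; open, the fingers measure 117 mm over their backs; the gripper's body (75 mm by 190 mm) begins 51 mm behind the grasp point.
Start: joints at [-1.353, 0.527, 1.433, -0, 1.181, -0.178], TCP at [0.241, -0.577, 0.223] pointing down, gripper open.
Joint ranges: [-3.08, 3.08], [-0.75, 2.2], [0.22, 2.44], [-1.43, 4.57], [0, 2.65], [-2.85, 2.85]. Speed limits (rad/s): [2.79, 2.79, 3.14, 3.14, 3.14, 3.14].

## Interface

Orientations are given as a unit quaternion [x, y, z, w].
In Python, from rig import get_obs, imaging, robot gives the robot as it stands.
- The arm moves only by the shell command python3 -m inch 'ROWS' [FORCE]. ROWS is JSON, a list of rows, each a list of 3 entries, a list of its own where there are three numbers: the finger opening in mm, from 0 to 87, then the shift along the tool's x, y, z in mm, then the turn, a rotation vector about the tool's x, y, z in degrees. In form: [[grip, [dx, dy, dz], [wx, wy, wz]], ...]. A call has 1 to 12 rows; each row shifts and turns the pose as measured when the row begins, along the tool's axes as they then stand; what a row does not reach is not made up. A row lasts 1/8 s, in which the tool goes at most 62.5 mm and 10.7 degrees, less where a joint would pass 70% of its speed; a pose out of reach is approached as far as the arm can. A call with a gripper value outside its range is refused whole. The fingers move at their own pace and stop on an object; FORCE is the grip in N (left out, the last holds). Time passes only in rows, so rows that do not move let the fingers close. It gives the time, the measured TCP pose, the force and the opening at its end, in the units of the state.
- get_obs(): the state, without advancing time (a new reading comes with each control period).
- imaging.camera(name): name is "side" or "top" or "wrist"; returns the picture (384x512x3 uint8, red, green, blue); there is no depth.
- imaging.camera_params(name): a dict with "camera_matrix" (3x3 intrinsics, pixels), "k1" (the pictures are not rectified: a ray, as slopes to the right and down, at radius r is drawn at 1 + k1 r^2 times it, then the intrinsics apply), "xyz" and "rotation" of the camera in the world. Camera axes: x right, y down, z forward; pixel columns grow to the right and rows downward; lengths in m; the calibration is good to about 2 mm. A picture is of the moment at which its call begins: read the wrist's pose just before it. camera_params takes no time and is no camera call; for the wrist camera it gives the pose at the moment of the call.
- robot.hand_in(): hands the job in, once; it reports no verdict.
Trained networks look in the newest picture that a camera, given by its name, has taken for a name from the list of things; names that differ only in an ending like _2 or _b are one class to them, and where a whole thing is asked for, a point or a joint stands for the part that bears it (a point fixed in the world has none). Each returns a list of dicts, best first, with "confidence" (0 to 1); they miss things now and then, are a little off and sometimes report something else, mostly with a low value. They report only what shows in the picture. A call takes as long as a camera call.
- imaging.cut_out(camera, target): "pixels" (384x512 bool, what is visible of it) and "box" ([centre column, centre row, width, height] in pixels, round what is visible of it).
- imaging.tip_of(camera, target): "pixel" ([column, row] in pixels: a listed point, or the origin of a listed thing).
The state is a dict: "time": time; "q": joint angles; "joint_velocities": joint speeds; "joint_torque": joint torques, N m; "position": TCP position; "tool_rot": TCP orientation; "ft_force": force on the tool from outside, world axes, zero at the start; "moment": the same for the moment, N m; "grip_width": finger opening in m.
Only numpy, scipy, OpenCV 4.12 (cv2) and the standard library are available. Lean on these libraries where they do the work, as an engineer would, in place of code of your own. Each camera call takes 0.05 s, during which the arm holds its last target. There are 200 camera calls.

## Task

Check the small bench photometer with the round well: take the amber glass standard out of the stand by its black head, lower it into the round well until its foot finds the slot of the turning seat, and press it gently fully home; it is glass, so feel your way and never force it. Turn it, seat and all, clockwise so that its clear faces lie square across the light path (the white line on its head in line with the two white marks beside the well), and let go. Then set the black light shield gently over it, flat on the deck around the well, and leave the other two standards in their stand.

Things in the scene. Friction and masses are not known exactly. Their poses are not given: they have to be found in the camera images.
- amber_standard_mid (a point): Centre (half-way up) of the amber check standard, 96 mm tall, about 100 g, z up. Top: square black head 22 x 22 mm, 50 mm high, to hold it by; orange spot; white line on top along y. Below: frame 23 x 23 mm, 34 mm high, black on the +x and -x sides, clear amber glass faces to +y and -y. Its flat shoulder is 36 mm under this point. A half turn makes no difference.
- amber_standard: The same standard; origin at the bottom of its foot (48 mm under the centre), same axes. The foot, under the shoulder: central steel tongue 12 mm high, 20 mm long along x, 9.5 mm thick along y, its flat end bevelled all round, 0.8 mm wide and 1.6 mm high. At the start it stands upright in the stand, the foot 12 mm deep in a loose slot, the shoulder on the stand's top.
- amber_standard_glass: Glass of the amber standard, two clear faces 15.8 x 28 mm looking to +y and -y; origin at its centre, 17 mm under the standard's centre. The fingers must not touch it.
- green_standard_mid (a point): Centre of a like standard with green glass and a green spot; stays in the stand.
- grey_standard_mid (a point): Centre of a like standard with grey glass and a white spot; stays in the stand.
- stand: Grey stand, 50 x 128 x 18 mm, fixed, origin under its centre. Three slots 40 mm apart along its y hold the standards in any order, their axes along the stand's; their tops are then 102 mm over the worktop.
- photometer_bench: The small white and dark bench photometer, 155 x 196 mm, fixed; origin on the worktop under the well's axis, x away from its control panel, z up. The light path crosses the well along y, shown by two white marks on the dark deck. The deck (84 x 84 mm round the well) is 64 mm over the worktop, the white lamp (+y) and detector (-y) houses 52 mm, the panel lower.
- well_rim (a point): Centre of the well's mouth at the top of its metal collar, 72 mm over the worktop, 8 mm over the deck; axes as the photometer's. Collar 49 mm across; its inside tapers from 40 mm to the 35 mm round bore. The glass stands no more than 20 N between a standard and the photometer.
- seat_mean (a point): Point on the well's axis 34 mm under the rim: mean height of the seat's top. The seat is a 24 mm square metal block in the bore with a slot 21.5 x 11 mm, 14.5 mm deep, for the foot; the shoulder then rests on it. Its true height (within 3 mm of this point) and angle are not measured. It gives on a soft spring: yields at 1 N, 1.5 N/mm, hard after 5 mm.
- light_mark (a point): White mark on the deck at the lamp side (+y), 33.5 mm from the well's axis. At the start the seat's slot stands 0.2 to 1.3 rad anticlockwise (from above) of its place for the light path (slot along the photometer's x). The seat turns stiffly (0.08 Nm), stays where left, and clockwise meets a stop 0.05 rad before exact; the foot has 0.07 rad of play in the slot.
- shield_mid (a point): Centre (half-way up) of the loose black light shield, 108 mm tall, 120 g: round cover open below, 60 mm outside, 54 mm inside, 72 mm high (68 inside), with a round knob 24 mm across and 36 mm high on top, the knob's middle 36 mm above this point. It stands on the worktop; in use its edge rests on the deck round the collar.
- light_shield: The light shield as a whole: origin at the centre of its open lower edge, z up.

How it is judged:
On the way:
1. the amber standard is fully home in the seat with its clear faces square across the light path, before the shield goes on (z of amber_standard_mid in the frame of well_rim below 0.0065 m and horizontal distance between amber_standard_mid and well_rim below 0.004 m and angle between amber_standard_mid's own z axis and vertical below 0.08 rad and angle between the y axis of amber_standard_mid and the y axis of well_rim, either way round below 0.1 rad and horizontal distance between shield_mid and well_rim above 0.08 m), for 0.2 s.
At the end, for the whole second after the job is handed in: Amber standard home (centre under 6.5 mm above the rim, within 4 mm of the well's axis, upright to 0.08 rad), clear faces square to the light path to 0.1 rad; shield flat on the deck (edge 5.5 mm under the rim, 6 mm, 0.05 rad); both at rest; other standards within 12 mm of their start (z of amber_standard_mid in the frame of well_rim below 0.0065 m and horizontal distance between amber_standard_mid and well_rim below 0.004 m and angle between amber_standard_mid's own z axis and vertical below 0.08 rad and angle between the y axis of amber_standard_mid and the y axis of well_rim, either way round below 0.1 rad and z of light_shield in the frame of well_rim below -0.0055 m and horizontal distance between light_shield and well_rim below 0.006 m and angle between light_shield's own z axis and vertical below 0.05 rad and linear speed of each of light_shield, amber_standard below 0.02 m/s and distance of each of green_standard_mid, grey_standard_mid from where it was at the start of the episode below 0.012 m); the robot touches nothing.
It fails at once if the amber standard is forced: over 20 N between it and the photometer (contact force between amber_standard and photometer_bench above 20 N).
It fails at once if the fingers touch the clear glass of the amber standard (over 1 N) (contact force between the fingers and amber_standard_glass above 1 N).
It fails at once if the light shield is dropped on the photometer (falls faster than 0.4 m/s close over the deck) (horizontal distance between light_shield and well_rim below 0.03 m and z of light_shield in the frame of well_rim below 0.03 m and linear speed of light_shield above 0.4 m/s).
It fails at once if another standard is knocked out of the stand (moved over 20 mm) (distance of any of green_standard_mid, grey_standard_mid from where it was at the start of the episode above 0.02 m).
It also fails if it takes over 72 s, if anything falls off the work surface, if the arm or the gripper's body presses on something with over 40 N, if the wrist force passes 120 N, or if a joint passes its speed limit or range.

## Working session

There is one attempt and no reset: what is moved stays moved. The work goes in short steps, Python scripts to look and compute and a shell command to move; the robot and the scene stay as the last step left them, time stands still between calls to the robot, and variables do not carry over. Pictures are saved under pics/ and viewed, about 8 in all and at most 12, crops included, and the job is handed in when it is done.

```bash
ls; mkdir -p pics; cat > h.py <<'E'
import numpy as np, cv2
from rig import get_obs, imaging, robot
from scipy.spatial.transform import Rotation as R
def rotm(p):
    r=np.array(p["rotation"],float)
    return r if r.shape==(3,3) else R.from_quat(r).as_matrix()
def ray(p,px):
    K=np.array(p["camera_matrix"]);k=p["k1"]
    d=np.array([(px[0]-K[0,2])/K[0,0],(px[1]-K[1,2])/K[1,1]]);u=d.copy()
    for _ in range(20): u=d/(1+k*(u@u))
    v=rotm(p)@np.array([u[0],u[1],1]);return np.array(p["xyz"]),v/np.linalg.norm(v)
def onz(p,px,z):
    o,v=ray(p,px);return o+v*(z-o[2])/v[2]
def proj(p,X):
    K=np.array(p["camera_matrix"]);c=rotm(p).T@(np.array(X)-np.array(p["xyz"]))
    u=c[:2]/c[2];u=u*(1+p["k1"]*(u@u));return K[:2,:2]@u+K[:2,2]
def tri(obs):
    A=np.zeros((3,3));b=np.zeros(3)
    for p,px in obs:
        o,v=ray(p,px);M=np.eye(3)-np.outer(v,v);A+=M;b+=M@o
    X=np.linalg.solve(A,b)
    return X,[round(float(np.linalg.norm(proj(p,X)-px)),1) for p,px in obs]
def snap(cam,fn=None):
    p=imaging.camera_params(cam);im=imaging.camera(cam)
    if fn: cv2.imwrite("pics/"+fn,cv2.cvtColor(im,cv2.COLOR_RGB2BGR))
    return p,im
def st():
    o=get_obs();r=R.from_quat(o["tool_rot"]).as_matrix()
    print("t",round(o["time"],2),"pos",np.round(o["position"],4),"x",np.round(r[:,0],3),"y",np.round(r[:,1],3),"F",np.round(o["ft_force"],1),"M",np.round(o["moment"],2),"w",round(o["grip_width"],4));return o
E
python3 - <<'E'
from h import *
st()
P={}
for c in("side","top","wrist"):
    P[c],im=snap(c,c+"0.png"); print(c,np.round(P[c]["xyz"],3),np.round(rotm(P[c])[:,2],2))
    for n in ["amber_standard_mid","green_standard_mid","grey_standard_mid","well_rim","light_mark","seat_mean","shield_mid","stand","photometer_bench"]:
        r=imaging.tip_of(c,n)
        print(n,[(np.round(x["pixel"]).tolist(),round(x["confidence"],2)) for x in r[:2]])
a=np.hstack([cv2.imread("pics/side0.png"),cv2.imread("pics/top0.png")])
cv2.imwrite("pics/a.png",cv2.resize(a,(800,300),interpolation=cv2.INTER_AREA))
E
```

```text
pics
t 0.0 pos [ 0.2408 -0.5759  0.2216] x [-0.     0.002 -1.   ] y [ 0.386 -0.923 -0.002] F [ 0.6 -0.3  0.9] M [-0.    0.03  0.05] w 0.0871
side [ 0.386 -0.825  0.956] [ 0.07  0.71 -0.7 ]
amber_standard_mid [([245.0, 153.0], 0.51)]
green_standard_mid [([244.0, 148.0], 0.37), ([283.0, 202.0], 0.29)]
grey_standard_mid [([246.0, 152.0], 0.74), ([244.0, 163.0], 0.5)]
well_rim [([283.0, 204.0], 0.93)]
light_mark [([280.0, 197.0], 0.93)]
seat_mean [([281.0, 212.0], 0.95)]
shield_mid [([247.0, 291.0], 0.67)]
stand [([242.0, 166.0], 0.73)]
photometer_bench [([242.0, 165.0], 0.72), ([282.0, 220.0], 0.56)]
top [0.236 0.055 1.2  ] [ 0.21 -0.01 -0.98]
amber_standard_mid [([375.0, 212.0], 0.28)]
green_standard_mid [([154.0, 214.0], 0.76)]
grey_standard_mid [([184.0, 210.0], 0.48)]
well_rim [([266.0, 165.0], 0.68)]
light_mark []
seat_mean [([265.0, 169.0], 0.64)]
shield_mid [([376.0, 212.0], 0.91), ([265.0, 170.0], 0.28)]
stand [([175.0, 218.0], 0.62), ([370.0, 214.0], 0.42)]
photometer_bench [([263.0, 174.0], 0.69)]
wrist [ 0.31  -0.547  0.385] [-0.25 -0.11 -0.96]
amber_standard_mid []
green_standard_mid []
grey_standard_mid []
well_rim []
light_mark []
seat_mean []
shield_mid []
stand []
photometer_bench []
```

```bash
python3 - <<'E'
import cv2,numpy as np
a=cv2.imread("pics/side0.png")[110:335,165:365];b=cv2.imread("pics/top0.png")[110:280,120:420]
A=cv2.resize(a,(400,450),interpolation=cv2.INTER_CUBIC);B=cv2.resize(b,(400,227),interpolation=cv2.INTER_CUBIC)
o=np.zeros((450,800,3),np.uint8);o[:,:400]=A;o[:227,400:]=B;cv2.imwrite("pics/b.png",o)
E
python3 - <<'E'
from h import *
s=imaging.camera_params("side");t=imaging.camera_params("top")
for n,a,b in [("rim",(283,204),(266,165)),("seat",(281,212),(265,169)),("shield",(247,291),(376,212)),("stand",(242,166),(175,218))]:
    print(n,tri([(s,np.array(a)),(t,np.array(b))]))
print(onz(s,(280,197),.064),onz(s,(283,204),.072),onz(t,(266,165),.072),onz(t,(376,212),.054),onz(s,(247,291),.054))
E
```

```text
rim (array([0.54982538, 0.01734708, 0.07301797]), [1.2, 1.4])
seat (array([0.54739012, 0.01938318, 0.03640299]), [1.7, 1.9])
shield (array([ 0.41533179, -0.26489404,  0.05594369]), [1.0, 0.9])
stand (array([0.43709875, 0.27349015, 0.00972455]), [0.1, 0.2])
[0.54257019 0.05521036 0.064     ] [0.54637131 0.01704315 0.072     ] [0.5538486  0.01763472 0.072     ] [ 0.41316461 -0.26568     0.054     ] [ 0.41783423 -0.2631824   0.054     ]
```

View pics/b.png

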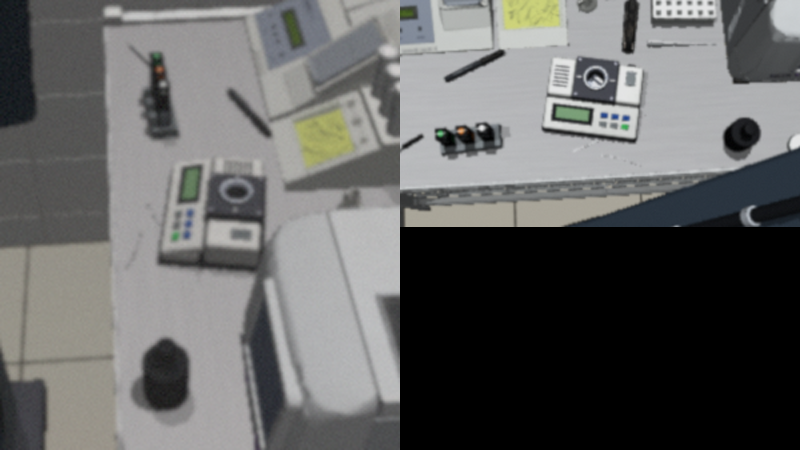

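The views show the stand at about (0.437, 0.274) with amber in the middle (orange spot near top pixel 167,207). The photometer well is near (0.548, 0.017) and the shield near (0.415, -0.264), with a tall cabinet beyond the shield. I'll swing inward round the cabinet to look down on the well.

```bash
python3 -m inch '[[87,[0,-43,-40],[0,0,0]],[87,[0,-43,-40],[0,0,0]],[87,[0,-43,-40],[0,0,0]],[87,[0,-43,-40],[0,0,0]],[87,[0,-43,-40],[0,0,0]],[87,[0,-43,-40],[0,0,0]],[87,[0,-43,-40],[0,0,0]],[87,[0,-43,-40],[-10,0,0]],[87,[0,-43,-40],[-10,0,0]]]'; python3 -c "from h import *;st()"
```

```text
time: 2.62
position: [0.4217, -0.0717, 0.2222]
tool_rot: [0.661, 0.253, -0.657, 0.262]
ft_force: [1.3, 0.4, 0.6]
grip_width: 0.0868
t 2.62 pos [ 0.4217 -0.0717  0.2222] x [ 0.009 -0.01  -1.   ] y [ 0.678 -0.735  0.014] F [1.3 0.4 0.6] M [ 0.03 -0.05  0.02] w 0.0868
```

```bash
python3 -m inch '[[87,[0,5,-29],[-10,0,0]],[87,[0,10,-28],[-10,0,0]],[87,[0,15,-26],[-10,0,0]],[87,[0,19,-23],[-10,0,0]],[87,[0,23,-19],[-7,0,0]],[87,[0,0,0],[0,0,0]]]' >/dev/null; python3 - <<'E'
from h import *
st()
p,im=snap("wrist","w1.png");print(np.round(p["xyz"],3),np.round(rotm(p),2).tolist())
for n in ["well_rim","light_mark","seat_mean","photometer_bench","amber_standard_mid","grey_standard_mid","green_standard_mid","stand"]:
    r=imaging.tip_of("wrist",n)
    for x in r[:2]: print(n,np.round(x["pixel"],1),round(x["confidence"],2),np.round(onz(p,x["pixel"],dict(well_rim=.072,light_mark=.064,seat_mean=.038).get(n,.054)),4))
E
```

```text
t 3.38 pos [0.5491 0.0193 0.2236] x [ 0.011 -0.01  -1.   ] y [0.999 0.031 0.011] F [-0.3 -0.6 -0.6] M [ 0.02 -0.13 -0.01] w 0.0872
[0.545 0.096 0.386] [[1.0, 0.03, 0.02], [0.03, -0.96, -0.28], [0.01, 0.28, -0.96]]
well_rim [248.2 182.7] 0.9 [0.5436 0.0157 0.072 ]
light_mark [254.2 150. ] 0.91 [0.5492 0.0505 0.064 ]
seat_mean [247.2 174. ] 0.88 [0.542  0.0177 0.038 ]
photometer_bench [253.  169.9] 0.98 [0.5487 0.0263 0.054 ]
amber_standard_mid [249.7 179.7] 0.37 [0.5452 0.0146 0.054 ]
grey_standard_mid [248.7 181. ] 0.74 [0.5441 0.0131 0.054 ]
```

View pics/w1.png

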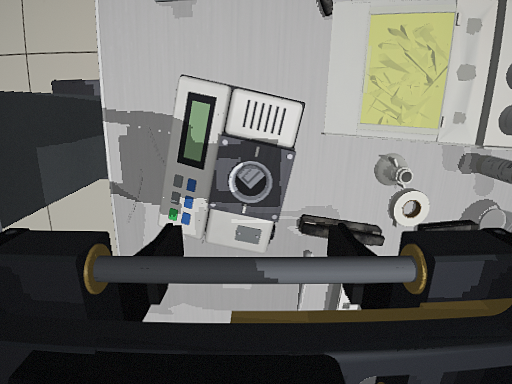

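The photometer shows with the well at pixel (250,182), the marks above and below it, and a square seat with a dark slot. I'll enlarge it for the angle.

```bash
python3 - <<'E'
import cv2
a=cv2.imread("pics/w1.png")[136:226,200:305];cv2.imwrite("pics/w1c.png",cv2.resize(a,(700,600),interpolation=cv2.INTER_CUBIC))
E
```

```text
(no output)
```

View pics/w1c.png

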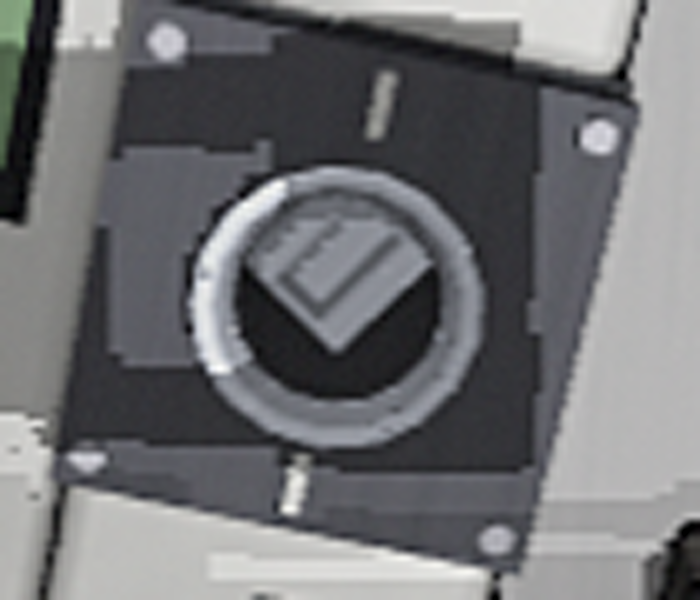

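```bash
python3 - <<'E'
from h import *
p=imaging.camera_params("wrist")
f=lambda u,v,z:onz(p,(200+u/6.667-.43,136+v/6.667-.43),z)
a,b=f(382,103,.064),f(296,484,.064);d=a-b
print("marks",a,b,(a+b)/2,np.linalg.norm(d),"y az",np.degrees(np.arctan2(d[1],d[0])))
print("rim",f(338,306,.072))
B,Rr,L=f(336,352,.038),f(432,262,.038),f(245,262,.038)
for P,Q in((B,Rr),(B,L),(f(318,312,.038),f(400,240,.038)),(f(318,312,.038),f(285,280,.038))):
    d=Q-P;print(np.linalg.norm(d)*1e3,np.degrees(np.arctan2(d[1],d[0])))
print("seat c",(Rr+L)/2)
t=imaging.camera_params("top");imt=cv2.imread("pics/top0.png")
for u,v in((440,130),(463,130),(485,128)): print(onz(t,(120+u*.75-400*.75,110+v*.75),.102))
E
```

```text
marks [0.54991021 0.04820304 0.064     ] [ 0.53703018 -0.01795384  0.064     ] [0.5434702 0.0151246 0.064    ] 0.06739902025975719 y az 78.98294180870641
rim [0.54352953 0.01587326 0.072     ]
24.19051816777699 45.59948187995921
23.49098092745665 135.63356407187658
19.9430829163479 43.50968730534115
8.419969311445087 136.29525608252973
seat c [0.54345001 0.01547433 0.038     ]
[0.45166632 0.31995982 0.102     ]
[0.44908463 0.27572738 0.102     ]
[0.45048239 0.23354118 0.102     ]
```

```bash
python3 -m inch '[[87,[0,-25,-57],[0,0.6,-0.6]],[87,[0,-25,-57],[0,0,0]],[87,[0,-25,-57],[0,0,0]],[87,[0,-25,-55],[0,0,0]],[87,[0,0,0],[0,0,0]]]' >/dev/null; python3 - <<'E'
from h import *
st()
p,im=snap("wrist","w2.png")
for n in ["amber_standard_mid","grey_standard_mid","green_standard_mid","stand"]:
    r=imaging.tip_of("wrist",n)
    for x in r[:2]: print(n,np.round(x["pixel"],1),round(x["confidence"],2),np.round(onz(p,x["pixel"],0.054 if n!="stand" else 0),4))
E
```

```text
t 4.45 pos [0.4406 0.2449 0.2235] x [ 0.003  0.001 -1.   ] y [1.    0.021 0.003] F [ 0.4 -0.6  0.2] M [-0.02 -0.1   0.05] w 0.0871
amber_standard_mid [263.9 147. ] 0.96 [0.4506 0.2801 0.054 ]
grey_standard_mid [262.9 182.8] 0.83 [0.4506 0.2389 0.054 ]
stand [259.3 141.8] 0.57 [0.4464 0.2802 0.    ]
```

View pics/w2.png

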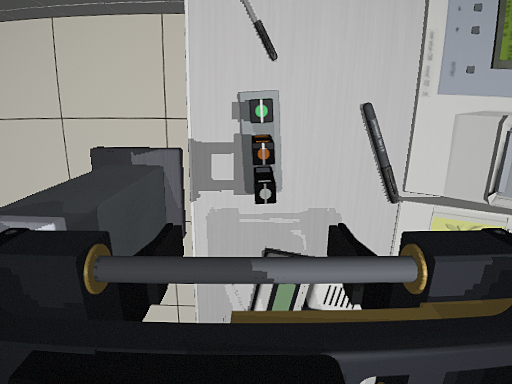

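The stand lies nearly along world y, with green at (262,111), amber in the middle at (263,154), and white/grey at (265,194).

```bash
python3 - <<'E'
from h import *
p=imaging.camera_params("wrist")
im=cv2.imread("pics/w2.png")
hsv=cv2.cvtColor(im,cv2.COLOR_BGR2HSV);C=[]
for lo,hi,box in(((50,100,80),(80,255,255),(95,125)),((5,150,100),(20,255,255),(140,166)),((0,0,140),(180,60,255),(178,203))):
    m=cv2.inRange(hsv,lo,hi);k=np.zeros_like(m);k[box[0]:box[1],253:273]=1
    ys,xs=np.nonzero(m*k);X=onz(p,(xs.mean(),ys.mean()),.102);C.append(X);print(len(xs),xs.mean(),ys.mean(),X)
d=C[0]-C[2];print(np.linalg.norm(d),np.degrees(np.arctan2(d[1],d[0]))-90, C[0]-C[1],C[1]-C[2])
c=im[85:210,225:300];cv2.imwrite("pics/w2c.png",cv2.resize(c,(360,600),interpolation=cv2.INTER_CUBIC))
E
```

```text
93 261.10752688172045 110.44086021505376 [0.44968754 0.31562333 0.102     ]
85 262.8 151.5529411764706 [0.45198226 0.2772548  0.102     ]
109 262.74311926605503 193.30275229357798 [0.45273297 0.2355356  0.102     ]
0.08014561011664074 2.1776873322746866 [-0.00229472  0.03836853  0.        ] [-0.00075071  0.0417192   0.        ]
```

View pics/w2c.png

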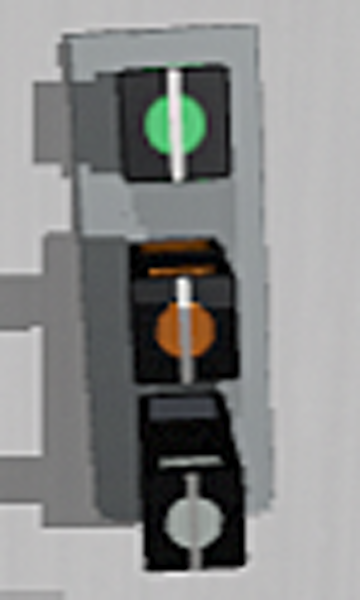

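```bash
python3 -m inch '[[70,[0,12.4,-30.5],[-2.4,0,0]],[60,[50,0,0],[0,0,0]],[60,[50,0,0],[0,0,0]],[60,[0,0,0],[0,0,0]]]'; python3 - <<'E'
from h import *
st()
p,im=snap("wrist","w3.png")
for c in("top","side","wrist"):
    if c!="wrist": p,_=snap(c,c+"3.png")
    for x in imaging.tip_of(c,"amber_standard_mid")[:1]: print(c,x["pixel"],x["confidence"],onz(p,x["pixel"],.054))
E
```

```text
time: 5.2
position: [0.464, 0.267, 0.1227]
tool_rot: [0.492, 0.508, -0.486, 0.513]
ft_force: [0.3, 1.5, 0.2]
grip_width: 0.0614
t 5.2 pos [0.464  0.267  0.1227] x [ 0.011  0.002 -1.   ] y [0.999 0.044 0.011] F [0.3 1.5 0.2] M [ 0.01 -0.06 -0.02] w 0.0614
side [244.5, 153.6] 0.51 [0.44799559 0.28776742 0.054     ]
wrist [236.4, 190.9] 0.88 [0.41010099 0.10315459 0.054     ]
```

```bash
python3 -m inch '[[60,[0,-11.2,-9.1],[1.1,0,-0.6]],[60,[0,0,0],[0,0,0]],[60,[0,0,0],[0,0,0]]]' >/dev/null; python3 - <<'E'
from h import *
st()
p,im=snap("wrist","w3.png")
a=np.hstack([im[:,100:420]])
cv2.imwrite("pics/w3c.png",cv2.resize(im[100:384,60:450],(780,568))[:,:,::-1])
E
```

```text
t 5.88 pos [0.4574 0.2787 0.1314] x [ 0.02   0.008 -1.   ] y [0.999 0.027 0.02 ] F [-0.  -0.7 -1.1] M [-0.02 -0.09 -0.01] w 0.0598
```

View pics/w3c.png

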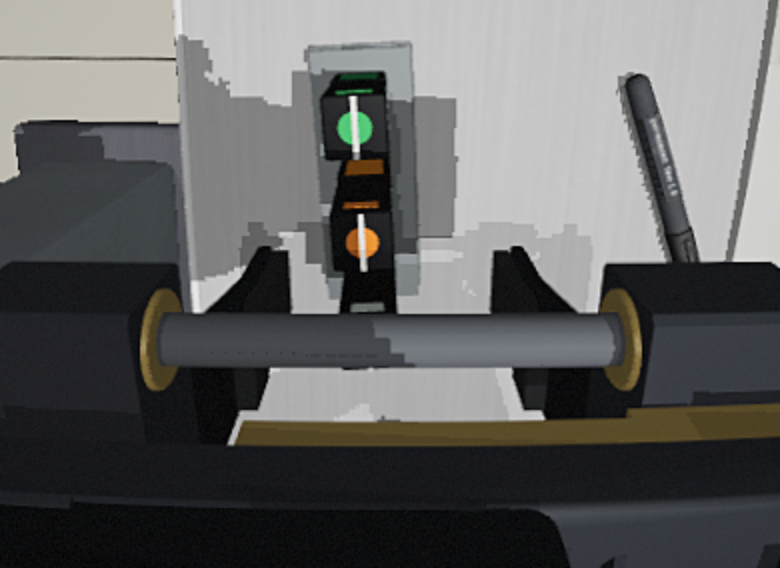

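```bash
for i in 1 2 3; do python3 -m inch '[[60,[0,0,0],[0,0,0]]]' >/dev/null; python3 -c "from h import *;o=st()"; done
```

```text
t 6.05 pos [0.4577 0.2786 0.1316] x [ 0.02   0.008 -1.   ] y [0.999 0.027 0.02 ] F [-0.1  0.7 -0.2] M [ 0.02 -0.07 -0.  ] w 0.0602
t 6.17 pos [0.4579 0.2785 0.1317] x [ 0.02   0.008 -1.   ] y [0.999 0.027 0.02 ] F [-0.8 -0.3  0.2] M [ 0.02 -0.08  0.  ] w 0.06
t 6.3 pos [0.4579 0.2784 0.1316] x [ 0.02   0.008 -1.   ] y [0.999 0.027 0.02 ] F [ 0.2  0.4 -0.1] M [-0.02 -0.09 -0.02] w 0.0599
```

```bash
python3 - <<'E'
from h import *
p=imaging.camera_params("wrist")
A=onz(p,(60+361/2-.25,100+243/2-.25),.102);G=onz(p,(60+354.5/2-.25,100+128/2-.25),.102);d=G-A
print(A,G,np.linalg.norm(d),np.degrees(np.arctan2(d[1],d[0]))-90)
E
python3 -m inch '[[60,[0,0,0],[-2,-0.4,-1.1]],[60,[0,0,0],[0,0,0]]]' >/dev/null; python3 -c "from h import *;o=st()"
```

```text
[0.44838497 0.27897568 0.102     ] [0.44572206 0.31921926 0.102     ] 0.040331593110208105 3.785734681859992
t 6.55 pos [0.4581 0.2783 0.1314] x [-0.    -0.001 -1.   ] y [ 0.998  0.064 -0.   ] F [0.5 0.7 0.4] M [ 0.03 -0.09  0.  ] w 0.0602
```

```bash
python3 -m inch '[[60,[0,-9.1,-0.4],[0,0,0]],[60,[15,0,0],[0,0,0]],[60,[15,0,0],[0,0,0]],[60,[15,0,0],[0,0,0]],[60,[10,0,0],[0,0,0]],[60,[0,0,0],[0,0,0]],[60,[0,0,0],[0,0,0]]]' >/dev/null; python3 -c "from h import *;o=st()"
```

```text
t 7.42 pos [0.4473 0.2777 0.071 ] x [-0.003 -0.002 -1.   ] y [ 0.998  0.064 -0.004] F [-0.4 -0.3  0.2] M [ 0.04 -0.07  0.01] w 0.0601
```

```bash
python3 -m inch '[[60,[6,0,0],[0,0,0]],[40,[0,0,0],[0,0,0]],[20,[0,0,0],[0,0,0]],[15,[0,0,0],[0,0,0]],[15,[0,0,0],[0,0,0]],[15,[0,0,0],[0,0,0]]]' 10 >/dev/null; python3 -c "from h import *;o=st()"; python3 -m inch '[[15,[0,0,0],[0,0,0]],[15,[0,0,0],[0,0,0]]]' 30 >/dev/null;python3 - <<'E'
from h import *
st();p,im=snap("wrist","w4.png");cv2.imwrite("pics/w4c.png",cv2.resize(im[100:384,60:450],(780,568))[:,:,::-1])
E
```

```text
t 8.18 pos [0.4483 0.2781 0.066 ] x [-0.    -0.001 -1.   ] y [ 0.998  0.064 -0.   ] F [-0.1  0.4 -0.7] M [ 0.01 -0.09 -0.04] w 0.022
t 8.43 pos [0.4483 0.2781 0.066 ] x [-0.    -0.001 -1.   ] y [ 0.998  0.064 -0.   ] F [-1.2 -1.1 -0.4] M [-0.06 -0.11 -0.  ] w 0.022
```

View pics/w4c.png

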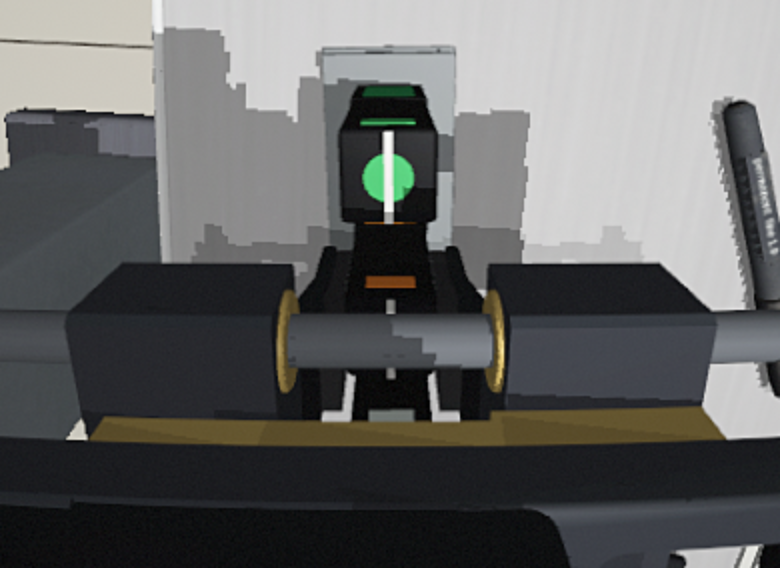

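The white line on the amber head shows above and below the gripper bar (crop rows 299–379, column 390). The grip is at 22.0 mm, flat on the head.

```bash
python3 - <<'E'
from h import *
p=imaging.camera_params("wrist");o=get_obs()
f=lambda u,v:onz(p,(60+u/2-.25,100+v/2-.25),.102)
a,b,g=f(390,299),f(390,379),f(388,178)
print(a,b,(a+b)/2,np.linalg.norm(a-b),g,o["position"],p["xyz"])
E
```

```text
[0.44748392 0.2900738  0.102     ] [0.44887787 0.268177   0.102     ] [0.4481809 0.2791254 0.102    ] 0.021941120959317124 [0.44516407 0.3195338  0.102     ] [0.44830171 0.27807895 0.06597532] [0.44350201 0.35356319 0.22865629]
```

```bash
python3 -m inch '[[15,[-8,0,0],[0,0,0]],[15,[-12,0,0],[0,0,0]],[15,[-20,0,0],[0,0,0]],[15,[-30,0,0],[0,0,0]],[15,[-25,0,0],[0,0,0]],[15,[-10,0,0],[0,0,0]],[15,[0,0,0],[0,0,0]]]' >/dev/null; python3 -c "from h import *;o=st()"
```

```text
t 9.35 pos [0.4477 0.278  0.1773] x [ 0.    -0.001 -1.   ] y [0.998 0.064 0.   ] F [ 0.4 -0.2 -1.5] M [-0.07 -0.11  0.05] w 0.0218
```

```bash
python3 - <<'E'
from h import *
s=imaging.camera_params("side");t=imaging.camera_params("top")
print(tri([(s,np.array((165+278/2,110+215/2))),(t,np.array((120+(732-400)*.75,110+82*.75)))]))
for z in(0,.1,.2,.3,.4): print(z,onz(s,(165+275/2,110+220/2),z)[:2],onz(s,(165+245/2,110+340/2),z)[:2],onz(t,(120+(732-400)*.75,110+82*.75),z)[:2],onz(t,(120+(720-400)*.75,110+50*.75),z)[:2])
E
```

```text
(array([ 0.51636182, -0.20812405,  0.2492361 ]), [17.3, 17.6])
0 [0.61118524 0.01162537] [ 0.53329298 -0.20387177] [ 0.53818432 -0.27426905] [ 0.61033542 -0.2565365 ]
0.1 [ 0.58764043 -0.07596406] [ 0.51789815 -0.26891344] [ 0.51296679 -0.24679987] [ 0.5791057  -0.23054494]
0.2 [ 0.56409562 -0.1635535 ] [ 0.50250331 -0.33395511] [ 0.48774925 -0.2193307 ] [ 0.54787599 -0.20455337]
0.3 [ 0.54055081 -0.25114293] [ 0.48710847 -0.39899678] [ 0.46253172 -0.19186152] [ 0.51664627 -0.17856181]
0.4 [ 0.517006   -0.33873236] [ 0.47171364 -0.46403845] [ 0.43731418 -0.16439234] [ 0.48541655 -0.15257024]
```

```bash
python3 -m inch '[[15,[-10,10,0],[0,0,0]],[15,[0,20,30],[0,0,0]],[15,[0,16,45],[0,0,0]],[15,[0,16,45],[0,0,0]],[15,[0,16,45],[0,0,0]],[15,[0,16,45],[0,0,0]],[15,[0,12,45],[0,0,0]],[15,[0,6,25],[-10.5,0,0]],[15,[0,0,0],[-10.5,0,0]],[15,[0,0,0],[-10.5,0,0]],[15,[0,0,0],[-10.5,0,0]],[15,[0,0,0],[0,0,0]]]' >/dev/null; python3 -c "from h import *;o=st()"
```

```text
t 10.85 pos [ 0.5881 -0.0073  0.1813] x [-0.007 -0.001 -1.   ] y [ 0.685  0.729 -0.005] F [ 0.5  0.6 -0.7] M [ 0.04 -0.13  0.02] w 0.0216
```

```bash
python3 -m inch '[[15,[0,0,0],[1.3,0,0.3]],[15,[0,0,0],[0,0,0]],[15,[0,0,0],[0,0,0]]]' >/dev/null; python3 - <<'E'
from h import *
o=st();p,im=snap("wrist","w5.png");np.savez("w5.npz",**{k:np.array(v) for k,v in p.items()})
for n,z in(("well_rim",.072),("light_mark",.064),("seat_mean",.038)):
    for x in imaging.tip_of("wrist",n)[:1]: print(n,np.round(x["pixel"],1),round(x["confidence"],2),onz(p,x["pixel"],z))
print(proj(p,[.5435,.0155,.072]))
cv2.imwrite("pics/w5c.png",cv2.resize(im[60:240,140:380],(800,600),interpolation=cv2.INTER_CUBIC)[:,:,::-1])
E
```

```text
t 11.22 pos [ 0.5883 -0.0074  0.1807] x [-0.004  0.003 -1.   ] y [ 0.706  0.708 -0.   ] F [ 0.2 -0.1 -1.4] M [ 0.07 -0.14  0.01] w 0.0219
well_rim [238.2 143.2] 0.7 [0.54495636 0.01450784 0.072     ]
light_mark [269.8 118.2] 0.97 [0.54976235 0.05062291 0.064     ]
seat_mean [241.4 140.5] 0.76 [0.54651658 0.01492392 0.038     ]
[237.81562015 141.29178093]
```

View pics/w5c.png

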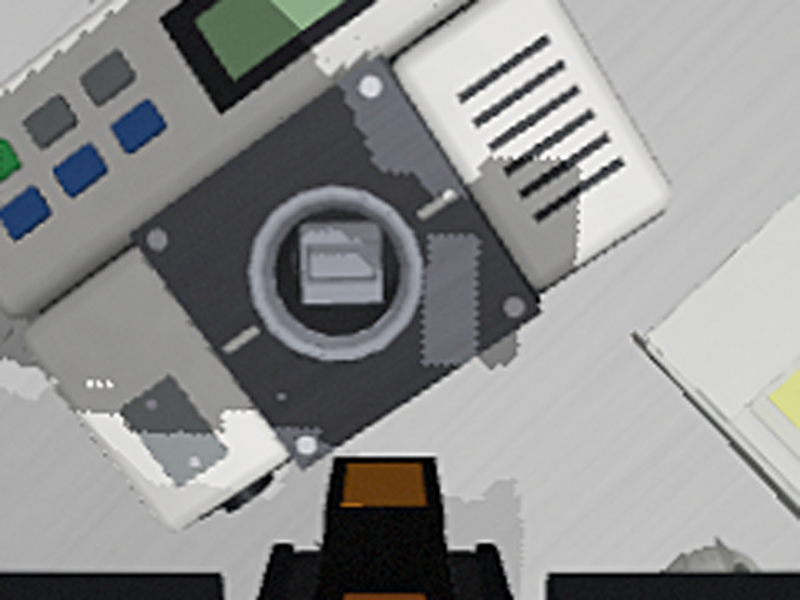

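```bash
python3 - <<'E'
from h import *
d=np.load("w5.npz");p={k:d[k] for k in d.files};p["k1"]=float(p["k1"])
f=lambda u,v,z:onz(p,(140+u/3.3333-.35,60+v/3.3333-.35),z)
a,b=f(437,206,.064),f(241,339,.064);e=a-b
print("marks",a,b,(a+b)/2,np.linalg.norm(e),np.degrees(np.arctan2(e[1],e[0])))
print("rim",f(335.5,273,.072))
c=[f(302,222,.038),f(381,224,.038),f(383,303,.038),f(303,302,.038)]
print("seat",sum(c)/4,[np.linalg.norm(c[i]-c[i-1]) for i in range(4)])
for P,Q in((c[3],c[2]),(c[0],c[1]),(f(307,277,.038),f(375,277,.038))):
    e=Q-P;print(np.degrees(np.arctan2(e[1],e[0])))
# foot/shoulder reference: hanging standard check, shoulder front edge (340..437,458)
o=get_obs();print(proj(p,np.array(o["position"])+[0,0,-.06]))
E
```

```text
marks [0.55248495 0.04919483 0.064     ] [ 0.53949311 -0.01647164  0.064     ] [0.54598903 0.01636159 0.064     ] 0.06693932167300025 78.80879450293912
rim [0.54526667 0.01693318 0.072     ]
seat [0.54581642 0.01698846 0.038     ] [np.float64(0.024361005901565144), np.float64(0.024018596592655178), np.float64(0.024066248180597116), np.float64(0.024791580894697723)]
44.28523171467848
43.540891875526185
44.989055604136624
[254.70901084 208.19811203]
```

```bash
python3 - <<'E'
from h import *
d=np.load("w5.npz");p={k:d[k] for k in d.files};p["k1"]=float(p["k1"])
o=get_obs();M=R.from_quat(o["tool_rot"]).as_matrix();T=np.array(o["position"])
for q in([.048,-.0115,-.0125],[.048,.0115,-.0125],[-.036+.05,-.011,-.012],[.020,-.0079,-.0125],[.060,-.0092,-.00575],[.060,.0092,-.00575]):
    x=proj(p,T+M@np.array(q)); print(q,(x-[140,60]+.35)*3.3333)
E
```

```text
[0.048, -0.0115, -0.0125] [331.70308679 458.10187249]
[0.048, 0.0115, -0.0125] [434.94034183 457.97563966]
[0.014000000000000005, -0.011, -0.012] [325.2241778  511.85903898]
[0.02, -0.0079, -0.0125] [342.78442943 499.05542053]
[0.06, -0.0092, -0.00575] [344.48676468 470.9293191 ]
[0.06, 0.0092, -0.00575] [422.33735233 470.83453397]
```

```bash
python3 -m inch '[[15,[0,-7,-23],[0.8,-0.3,0]],[15,[0,-6.4,-23.3],[0,0,0]],[15,[0,0,0],[0,0,0]],[15,[0,0,0],[0,0,0]]]' >/dev/null; python3 -c "from h import *;o=st()"
```

```text
t 11.93 pos [0.5471 0.016  0.1815] x [ 0.003 -0.001 -1.   ] y [0.716 0.698 0.002] F [ 1.1  0.2 -0.9] M [ 0.06 -0.15  0.  ] w 0.0217
```

```bash
python3 -m inch '[[15,[0,-0.9,-0.6],[0,0.1,-0.1]],[15,[10,0,0],[0,0,0]],[15,[15,0,0],[0,0,0]],[15,[15,0,0],[0,0,0]],[15,[8,0,0],[0,0,0]],[15,[0,0,0],[0,0,0]],[15,[0,0,0],[0,0,0]]]' >/dev/null; python3 -c "from h import *;o=st()"
```

```text
t 12.8 pos [0.5479 0.0143 0.1287] x [ 0.    -0.001 -1.   ] y [ 0.717  0.697 -0.001] F [ 0.1 -0.5 -1.2] M [ 0.05 -0.13  0.08] w 0.0216
```

```bash
python3 -m inch '[[15,[0,-0.2,-2.3],[0,0,0]],[15,[0,0,0],[0,0,0]],[15,[0,0,0],[0,0,0]]]' >/dev/null; python3 - <<'E'
from h import *
o=st();p,im=snap("wrist","w6.png")
cv2.imwrite("pics/w6c.png",cv2.resize(im[130:310,140:380],(800,600),interpolation=cv2.INTER_CUBIC)[:,:,::-1])
E
```

```text
t 13.18 pos [0.5467 0.0159 0.1299] x [ 0.003 -0.002 -1.   ] y [0.717 0.697 0.001] F [-0.4 -0.8 -0.3] M [ 0.04 -0.14  0.02] w 0.0215
```

View pics/w6c.png

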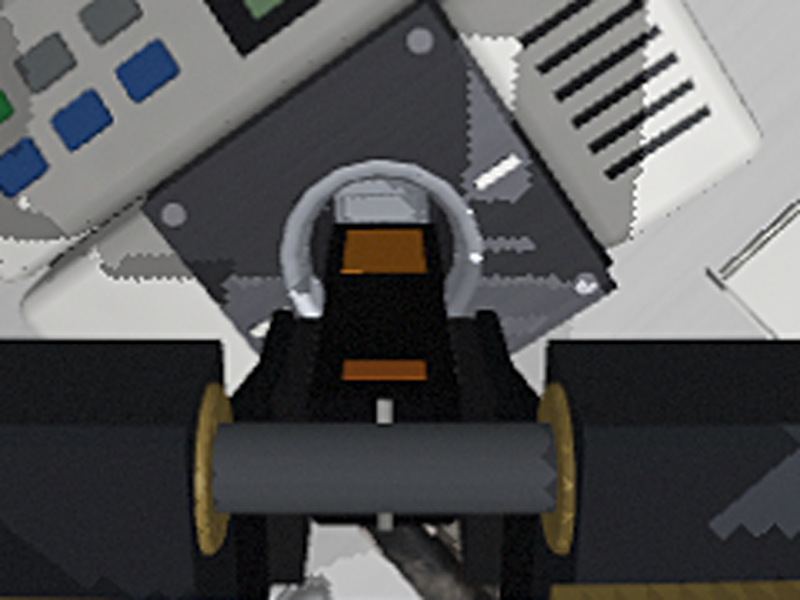

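```bash
python3 - <<'E'
from h import *
from scipy.optimize import least_squares
p=imaging.camera_params("wrist")
f=lambda u,v,z:onz(p,(140+u/3.3333-.35,130+v/3.3333-.35),z)
P=[f(u,v,.072)[:2] for u,v in((281,250),(482,250),(380,159),(310,183),(450,183))]
s=least_squares(lambda c:[np.hypot(*(q-c))-.0245 for q in P],[.5455,.0165]);print("rim",s.x,s.fun*1e3)
a,b=f(336,212,.038),f(430,214,.038);print(np.linalg.norm(a-b),(a+b)/2)
m,n=f(498,170,.064),0;print("mark",m, "->well",m[:2]-.0335*np.array([np.cos(np.radians(78.9)),np.sin(np.radians(78.9))]))
o=get_obs();M=R.from_quat(o["tool_rot"]).as_matrix();T=np.array(o["position"])
print("std",(T+M@[0,0,-.001])[:2])
for q in([.048,-.0115,-.0125],[.048,.0115,-.0125],[-.036,0,-.012],[-.036,0,.010]):
    x=proj(p,T+M@np.array(q)); print((x-[140,130]+.35)*3.3333)
rm=M.T@(np.r_[s.x,.072]-T);print("rim in tool",rm*1e3)
E
```

```text
rim [0.54589197 0.01609048] [-0.83556511 -0.6325229  -0.14173615  0.34760915  0.03983565]
0.02523472206470468 [0.54506494 0.01758116 0.038     ]
mark [0.55205999 0.04971976 0.064     ] ->well [0.54561051 0.01684646]
std [0.54604369 0.01666547]
[331.75511128 224.66212356]
[434.94835036 224.60357416]
[382.86773165 397.84675824]
[383.01873968 531.63873419]
rim in tool [57.89468612 -0.5542367  -0.89096774]
```

```bash
python3 -m inch '[[15,[6,-0.3,0],[0,0.15,-0.1]],[15,[6,0,0],[0,0,0]],[15,[0,0,0],[0,0,0]],[15,[0,0,0],[0,0,0]]]' >/dev/null; python3 -c "from h import *;o=st()"
```

```text
t 13.72 pos [0.5465 0.0157 0.1169] x [-0.001 -0.001 -1.   ] y [ 0.717  0.697 -0.001] F [ 0.4  0.1 -0.6] M [ 0.02 -0.09  0.05] w 0.0219
```

```bash
python3 -m inch '[[15,[5,0,-0.4],[0,0,0]],[15,[5,0,0],[0,0,0]],[15,[0,0,0],[0,0,0]],[15,[0,0,0],[0,0,0]]]' >/dev/null; python3 -c "from h import *;o=st()"
```

```text
t 14.22 pos [0.5462 0.016  0.1061] x [-0.001 -0.001 -1.   ] y [ 0.717  0.697 -0.001] F [ 0.8 -0.2 -0.5] M [ 0.06 -0.17 -0.08] w 0.0215
```

Good, no contact yet. I'll feel down in small steps.

```bash
for i in 1 2 3; do python3 -m inch '[[15,[2,0,0],[0,0,0]],[15,[1,0,0],[0,0,0]],[15,[0,0,0],[0,0,0]]]' >/dev/null; python3 -c "from h import *;o=st()"; done
```

```text
t 14.6 pos [0.5464 0.0159 0.1031] x [-0.    -0.001 -1.   ] y [ 0.717  0.697 -0.001] F [ 0.9  0.4 -0.9] M [ 0.04 -0.13 -0.01] w 0.0218
t 14.97 pos [0.5464 0.0159 0.1   ] x [-0.    -0.001 -1.   ] y [ 0.717  0.697 -0.001] F [ 0.4  0.5 -1.4] M [ 0.05 -0.15  0.02] w 0.0217
t 15.35 pos [0.5464 0.0159 0.0968] x [-0.    -0.001 -1.   ] y [ 0.717  0.697 -0.001] F [-0.4  0.9 -0.7] M [ 0.07 -0.14 -0.01] w 0.0217
```

```bash
for i in 1 2 3; do python3 -m inch '[[15,[1.5,0,0],[0,0,0]],[15,[0.8,0,0],[0,0,0]],[15,[0,0,0],[0,0,0]]]' >/dev/null; python3 -c "from h import *;o=st()"; done
```

```text
t 15.72 pos [0.5466 0.0158 0.0943] x [ 0.    -0.001 -1.   ] y [ 0.717  0.697 -0.001] F [-0.3 -0.1  0.1] M [ 0.   -0.16 -0.02] w 0.0217
t 16.1 pos [0.5468 0.0158 0.092 ] x [ 0.001 -0.002 -1.   ] y [ 0.717  0.697 -0.   ] F [ 1.3 -0.4 -1.9] M [-0.06 -0.17 -0.  ] w 0.0219
t 16.48 pos [0.5469 0.0157 0.0895] x [ 0.001 -0.002 -1.   ] y [ 0.717  0.697 -0.   ] F [-0.  -0.7 -0.6] M [ 0.03 -0.13  0.05] w 0.0219
```

```bash
for i in 1 2 3; do python3 -m inch '[[15,[1,-0.1,0],[0,0,0]],[15,[0.5,0,0],[0,0,0]],[15,[0,0,0],[0,0,0]]]' >/dev/null; python3 -c "from h import *;o=st()"; done
```

```text
t 16.85 pos [0.5468 0.0157 0.0879] x [ 0.001 -0.002 -1.   ] y [ 0.717  0.697 -0.001] F [-0.1 -0.6 -1.5] M [ 0.02 -0.18  0.02] w 0.0217
t 17.23 pos [0.5467 0.0156 0.0863] x [ 0.001 -0.001 -1.   ] y [ 0.717  0.697 -0.   ] F [-0.6 -0.5 -1.9] M [ 0.03 -0.2  -0.04] w 0.0221
t 17.6 pos [0.5466 0.0155 0.0847] x [ 0.001 -0.002 -1.   ] y [ 0.717  0.697 -0.   ] F [-0.  -0.1 -0.9] M [ 0.02 -0.12  0.01] w 0.0218
```

```bash
for i in 1 2 3; do python3 -m inch '[[15,[1,0,0],[0,0,0]],[15,[0,0,0],[0,0,0]]]' >/dev/null; python3 -c "from h import *;o=st()"; done
```

```text
t 17.85 pos [0.5467 0.0155 0.0838] x [ 0.001 -0.002 -1.   ] y [ 0.717  0.697 -0.   ] F [ 1.2 -0.7  0.2] M [ 0.01 -0.1  -0.01] w 0.0219
t 18.1 pos [0.5467 0.0155 0.0831] x [ 0.001 -0.002 -1.   ] y [ 0.717  0.697 -0.   ] F [-0.3 -0.3  0.8] M [ 0.01 -0.06  0.04] w 0.0218
t 18.35 pos [0.5467 0.0155 0.0824] x [ 0.001 -0.002 -1.   ] y [ 0.717  0.697 -0.   ] F [-0.5 -0.1  2.9] M [0.09 0.   0.01] w 0.0216
```

```bash
python3 -m inch '[[15,[0,-0.1,0],[6,0,0]],[15,[0,-0.1,0],[6,0,0]],[15,[0,0,0],[0,0,0]]]' >/dev/null; python3 -c "from h import *;o=st()"; python3 -m inch '[[15,[0,-0.1,0],[6,0,0]],[15,[0,-0.1,0],[6,0,0]],[15,[0,0,0],[0,0,0]]]' >/dev/null; python3 -c "from h import *;o=st()"
```

```text
t 18.73 pos [0.5467 0.015  0.0827] x [ 0.002 -0.002 -1.   ] y [0.848 0.529 0.   ] F [-1.8  0.4  1.8] M [ 0.04 -0.02 -0.03] w 0.0214
t 19.1 pos [0.5465 0.0149 0.0827] x [ 0.001 -0.003 -1.   ] y [0.94  0.342 0.   ] F [-0.9 -0.9  1.7] M [-0.04 -0.04  0.04] w 0.0216
```

```bash
python3 -m inch '[[15,[0,0,-0.5],[6,0.1,0]],[15,[0,-0.1,-0.2],[6,0,0]],[15,[0,0,0],[0,0,0]]]' >/dev/null; python3 -c "from h import *;o=st()"; python3 -m inch '[[15,[0,-0.1,0],[6,0,0]],[15,[0,-0.1,0],[5,0,0]],[15,[0,0,0],[0,0,0]],[15,[0,0,0],[0,0,0]]]' >/dev/null; python3 -c "from h import *;o=st()"
```

```text
t 19.48 pos [0.5462 0.0148 0.0827] x [ 0.001 -0.003 -1.   ] y [0.99  0.144 0.   ] F [0.3 0.7 2.4] M [-0.04 -0.02  0.02] w 0.0218
t 19.98 pos [0.5459 0.0147 0.0827] x [ 0.001 -0.003 -1.   ] y [ 0.999 -0.039  0.001] F [-0.5 -1.3  1. ] M [-0.11  0.07 -0.02] w 0.022
```

```bash
python3 -m inch '[[15,[0,0,-0.6],[3,0,0]],[15,[0,0,-0.2],[2,0.1,0]],[15,[0,0,0],[0,0,0]],[15,[0,0,0],[0,0,0]]]' >/dev/null; python3 -c "from h import *;o=st()"; python3 -m inch '[[15,[0,0,0],[1,0,0]],[15,[0,0,0],[0,0,0]],[15,[0,0,0],[0,0,0]]]' >/dev/null; python3 -c "from h import *;o=st()"
```

```text
t 20.48 pos [0.5458 0.0148 0.0827] x [ 0.    -0.002 -1.   ] y [ 0.993 -0.122  0.001] F [-0.2 -0.9  1.2] M [-0.19  0.08  0.05] w 0.0218
t 20.85 pos [0.5457 0.0148 0.0827] x [ 0.    -0.002 -1.   ] y [ 0.99  -0.14   0.001] F [-0.8 -1.   3. ] M [-0.29  0.07  0.08] w 0.0215
```

```bash
python3 -m inch '[[15,[0,0,0.3],[1,0,0]],[15,[0,0,0],[0,0,0]],[15,[0,0,0],[0,0,0]]]' >/dev/null; python3 -c "from h import *;o=st()"; python3 -m inch '[[21,[0,0,0],[0,0,0]],[22,[0,0,0],[0,0,0]]]' 5 >/dev/null; python3 -c "from h import *;o=st()"
```

```text
t 21.23 pos [0.5457 0.0148 0.0827] x [ 0.    -0.002 -1.   ] y [ 0.987 -0.158  0.001] F [-0.8 -1.8  2.3] M [-0.2   0.13  0.06] w 0.022
t 21.48 pos [0.5458 0.0149 0.0827] x [ 0.001 -0.002 -1.   ] y [ 0.987 -0.158  0.001] F [-0.3 -1.2  0.8] M [-0.21  0.04  0.02] w 0.0219
```

```bash
python3 -m inch '[[26,[0,0,0],[0,0,0]],[40,[0,0,0],[0,0,0]],[50,[0,0,0],[0,0,0]],[50,[0,0,0],[0,0,0]]]' >/dev/null; python3 -c "from h import *;o=st()"; python3 -m inch '[[50,[-10,0,0],[0,0,0]],[50,[-20,0,0],[0,0,0]],[60,[-30,0,0],[0,0,0]],[60,[-20,0,30],[0,0,0]],[60,[0,0,20],[0,0,0]],[60,[0,0,0],[0,0,0]],[60,[0,0,0],[0,0,0]]]' >/dev/null;  python3 - <<'E'
from h import *
o=st();p,im=snap("wrist","w7.png");np.savez("w7.npz",**{k:np.array(v) for k,v in p.items()})
for n,z in(("well_rim",.072),("light_mark",.064),("amber_standard_mid",.0735)):
    for x in imaging.tip_of("wrist",n)[:1]: print(n,np.round(x["pixel"],1),round(x["confidence"],2),onz(p,x["pixel"],z))
cv2.imwrite("pics/w7c.png",cv2.resize(im[60:240,140:380],(800,600),interpolation=cv2.INTER_CUBIC)[:,:,::-1])
E
```

```text
t 21.98 pos [0.546  0.0153 0.0822] x [ 0.001 -0.001 -1.   ] y [ 0.987 -0.159  0.001] F [-0.1  0.3  0.2] M [-0.04 -0.06 -0.03] w 0.0462
t 22.85 pos [ 0.5386 -0.0344  0.1684] x [ 0.004 -0.001 -1.   ] y [ 0.987 -0.159  0.005] F [-0.8  0.8  0.3] M [-0.   -0.14  0.02] w 0.06
well_rim [250.3  98.5] 0.56 [0.54870727 0.04962888 0.072     ]
light_mark [253.5  97.7] 0.56 [0.55151589 0.05013448 0.064     ]
amber_standard_mid [255.  135.1] 0.94 [0.54776024 0.01900037 0.0735    ]
```

View pics/w7c.png

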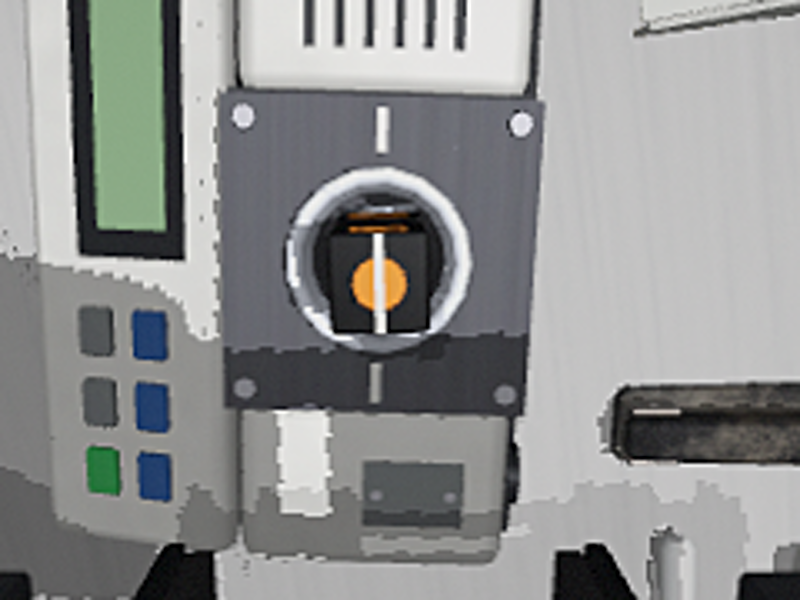

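The head line runs from (378,236) to (380,331), nearly in line with the marks at (383,129) and (376,383). The standard sits deep in the collar. Next I'll check the angle and height.

```bash
python3 - <<'E'
from h import *
from scipy.optimize import least_squares
d=np.load("w7.npz");p={k:d[k] for k in d.files};p["k1"]=float(p["k1"])
f=lambda u,v,z:onz(p,(140+u/3.3333-.35,60+v/3.3333-.35),z)
az=lambda a,b:np.degrees(np.arctan2(*(a-b)[1::-1]))
a,b=f(383,129,.064),f(376,383,.064);print("well",(a+b)/2,np.linalg.norm(a-b),az(a,b))
for z in(.1185,.122,.128):
    l,m=f(378,236,z),f(380,331,z);print(z,"line",(l+m)/2,np.linalg.norm(l-m),az(l,m),"width",np.linalg.norm(f(330,285,z)-f(432,285,z)))
P=[f(u,v,.072)[:2] for u,v in((286,260),(471,260),(380,168),(380,352))]
s=least_squares(lambda c:[np.hypot(*(q-c))-.0245 for q in P],[.5455,.0165]);print("rim",s.x,s.fun*1e3)
E
```

```text
well [0.54598605 0.01627912 0.064     ] 0.06754663097952969 79.1782723310906
0.1185 line [0.54585906 0.01610112 0.1185    ] 0.02032622751558446 81.971340593423 width 0.021882230050886336
0.122 line [0.54592423 0.01650061 0.122     ] 0.019991561003864886 81.9713405934232 width 0.021521944326732066
0.128 line [0.54603595 0.01718545 0.128     ] 0.019417846983774217 81.97134059342302 width 0.020904311656753424
rim [0.5457761  0.01645695] [-0.46103279 -0.43607944 -0.74442727 -0.76489485]
```

Line is about 2–3° off the marks (limit 5.7°), centre within 0.5 mm, and height consistent with fully home. Next is the shield. I'll keep clear of the cabinet by turning the jaws along y with the camera on the robot side.

```bash
python3 -m inch '[[75,[-8,-9,15],[-10,0,0]],[75,[-8,-11,13],[-10,0,0]],[75,[-8,-13,11],[-10,0,0]],[75,[-8,-15,9],[-10,0,0]],[75,[-8,-16,6],[-10,0,0]],[75,[-8,-17,3],[-10,0,0]],[75,[-8,-17,0],[-10,0,0]],[75,[-8,-17,-3],[-10,0,0]],[75,[-8,-16,-6],[-10,0,0]],[75,[-8,-15,-9],[-10,0,0]],[75,[0,0,0],[0,0,0]],[75,[0,0,0],[0,0,0]]]' >/dev/null; python3 - <<'E'
from h import *
o=st();p,im=snap("wrist","w8.png");np.savez("w8.npz",**{k:np.array(v) for k,v in p.items()})
r=imaging.tip_of("wrist","shield_mid");print([(x["pixel"],x["confidence"],onz(p,x["pixel"],.054)) for x in r[:2]])
r=imaging.tip_of("wrist","light_shield");print([(x["pixel"],x["confidence"],onz(p,x["pixel"],0)) for x in r[:2]])
r=imaging.cut_out("wrist","light_shield");print([(x["box"],x["confidence"]) for x in r[:2]])
E
```

```text
t 24.55 pos [ 0.4304 -0.1676  0.2462] x [-0.004  0.004 -1.   ] y [-0.079  0.997  0.005] F [-0.3  0.2  0.1] M [ 0.06 -0.18  0.04] w 0.0753
[([169.3, 158.0], 0.8, array([ 0.41918019, -0.27172951,  0.054     ]))]
[([177.8, 153.0], 0.85, array([ 0.42088285, -0.27471195,  0.        ]))]
[([170.3, 158.7, 61.7, 56.7], 0.95)]
```

```bash
python3 -m inch '[[75,[0,-35,-7],[0,0,0]],[75,[15,-35,-7],[0,0,0]],[75,[20,-27,-7],[0,0,0]],[75,[0,0,0],[0,0,0]],[75,[0,0,0],[0,0,0]]]' >/dev/null; python3 - <<'E'
from h import *
o=st();p,im=snap("wrist","w9.png");np.savez("w9.npz",**{k:np.array(v) for k,v in p.items()})
r=imaging.tip_of("wrist","shield_mid");print([(x["pixel"],x["confidence"],onz(p,x["pixel"],.054)) for x in r[:2]])
r=imaging.tip_of("wrist","light_shield");print([(x["pixel"],x["confidence"],onz(p,x["pixel"],0)) for x in r[:2]])
r=imaging.cut_out("wrist","light_shield");print([(x["box"],x["confidence"]) for x in r[:2]])
cv2.imwrite("pics/w9c.png",cv2.resize(im,(800,600))[:,:,::-1])
E
```

```text
t 25.38 pos [ 0.4187 -0.2662  0.2096] x [-0.003  0.005 -1.   ] y [-0.083  0.997  0.005] F [ 0.2 -0.3  0.1] M [ 0.14 -0.12 -0.  ] w 0.075
[([250.9, 180.9], 0.62, array([ 0.41980526, -0.26958127,  0.054     ]))]
[([248.0, 173.6], 0.87, array([ 0.42330393, -0.273479  ,  0.        ]))]
[([248.3, 181.2, 55.4, 63.5], 0.79)]
```

View pics/w9c.png

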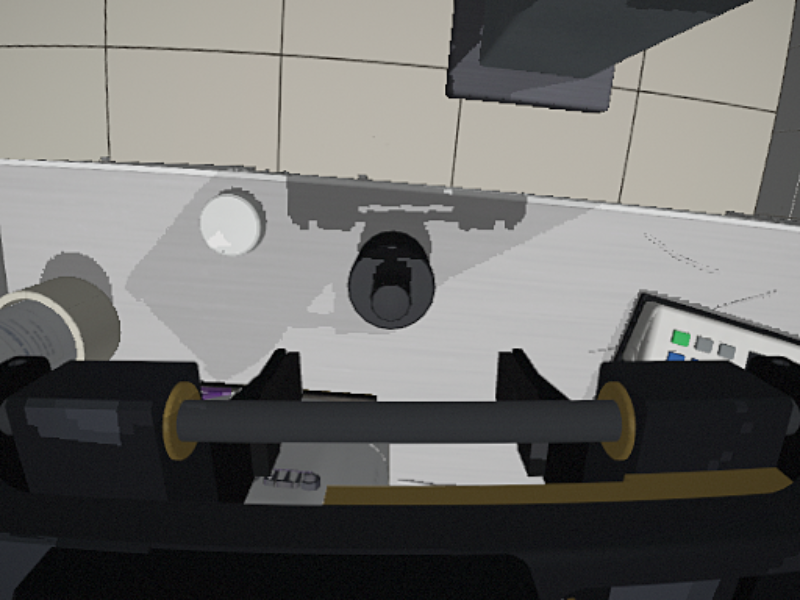

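The shield's knob top is at (390,302) in this 800x600 view, well between the open fingers. A white lid and a cup are about 100 mm or more to one side.

```bash
python3 - <<'E'
from h import *
p=imaging.camera_params("wrist");o=st()
f=lambda u,v,z:onz(p,(u/1.5625-.2,v/1.5625-.2),z)
print("knob",f(390,302,.108),"w",np.linalg.norm(f(371,302,.108)-f(410,302,.108)))
P=[f(u,v,.072)[:2] for u,v in((348.5,284),(434.5,284),(391,328.5))];from scipy.optimize import least_squares
s=least_squares(lambda c:[np.hypot(*(q-c))-.03 for q in P],P[0]);print("cover",s.x,s.fun*1e3)
k=f(390,302,.108);M=R.from_quat(o["tool_rot"]).as_matrix();print("knob in tool mm",M.T@(k-np.array(o["position"]))*1e3,M.T@(np.r_[s.x,.072]-np.array(o["position"]))*1e3)
for n,(u,v) in dict(lid=(230,222),cup=(60,330)).items(): print(n,f(u,v,.05))
E
```

```text
t 25.57 pos [ 0.4189 -0.2662  0.2101] x [-0.003  0.004 -1.   ] y [-0.084  0.996  0.004] F [0.  0.  0.4] M [ 0.11 -0.14  0.02] w 0.075
knob [ 0.41916952 -0.27068018  0.108     ] w 0.02321694800964111
cover [ 0.41832875 -0.27024833] [-1.17865163 -1.18058328 -0.12878296]
knob in tool mm [ 1.02118915e+02 -4.93186242e+00  8.88437402e-02] [138.12235992  -4.57707784  -0.63188684]
lid [ 0.38680876 -0.38638862  0.05      ]
cup [ 0.47896368 -0.52277209  0.05      ]
```

```bash
python3 -m inch '[[70,[0,-4.7,-0.3],[0,-0.15,-0.25]],[70,[20,0,0],[0,0,0]],[70,[25,0,0],[0,0,0]],[70,[25,0,0],[0,0,0]],[70,[20,0,0],[0,0,0]],[70,[10,0,0],[0,0,0]],[70,[0,0,0],[0,0,0]],[70,[0,0,0],[0,0,0]]]' >/dev/null; python3 -c "from h import *;o=st()"
```

```text
t 26.57 pos [ 0.4229 -0.273   0.1115] x [ 0.009 -0.009 -1.   ] y [-0.088  0.996 -0.01 ] F [ 0.4 -0.3  0.1] M [ 0.11 -0.11 -0.  ] w 0.0701
```

```bash
python3 -m inch '[[70,[0,2.8,-3.7],[0,0.45,0.55]],[70,[10,0,0],[0,0,0]],[70,[10,0,0],[0,0,0]],[70,[7,0,0],[0,0,0]],[70,[0,0,0],[0,0,0]],[70,[0,0,0],[0,0,0]]]' >/dev/null; python3 -c "from h import *;o=st()"
```

```text
t 27.32 pos [ 0.4193 -0.271   0.0836] x [ 0.001 -0.001 -1.   ] y [-0.088  0.996 -0.001] F [-0.1  0.6  0.2] M [ 0.07 -0.16 -0.01] w 0.0698
```

```bash
python3 -m inch '[[50,[3.5,0,0],[0,0,0]],[30,[0,0,0],[0,0,0]],[20,[0,0,0],[0,0,0]],[15,[0,0,0],[0,0,0]],[15,[0,0,0],[0,0,0]],[15,[0,0,0],[0,0,0]]]' 8 >/dev/null; python3 -c "from h import *;o=st()"; python3 -m inch '[[15,[0,0,0],[0,0,0]],[15,[0,0,0],[0,0,0]]]' 25 >/dev/null; python3 -m inch '[[15,[-5,0,0],[0,0,0]],[15,[-20,0,0],[0,0,0]],[15,[-25,0,0],[0,0,0]],[15,[-25,0,0],[0,0,0]],[15,[-25,0,0],[0,0,0]],[15,[-15,0,0],[0,0,0]],[15,[0,0,0],[0,0,0]]]' >/dev/null; python3 -c "from h import *;o=st()"
```

```text
t 28.07 pos [ 0.4196 -0.2712  0.0804] x [ 0.002 -0.002 -1.   ] y [-0.088  0.996 -0.002] F [-0.4  1.  -1.1] M [ 0.15 -0.14 -0.04] w 0.0233
t 29.2 pos [ 0.4185 -0.2701  0.1996] x [ 0.    -0.001 -1.   ] y [-0.088  0.996 -0.001] F [ 0.4 -1.  -1.1] M [ 0.09 -0.17  0.01] w 0.023
```

```bash
python3 -m inch '[[15,[-15,0,0],[0,0,0]],[15,[-15,0,0],[0,0,0]],[15,[0,0,0],[0,0,0]],[15,[0,0,0],[0,0,0]]]' >/dev/null; python3 - <<'E'
from h import *
o=st();p,im=snap("wrist","w10.png")
M=R.from_quat(o["tool_rot"]).as_matrix();T=np.array(o["position"])
a=np.linspace(0,2*np.pi,361)
def sil(y,z):
    out={}
    for nm,h in(("bot",.080),("top",.008)):
        c=np.array([proj(p,T+M@np.array([h,y+.03*np.cos(t),z+.03*np.sin(t)])) for t in a]);out[nm]=(c[:,1].min().round(1),c[:,0].min().round(1),c[:,0].max().round(1))
    return out
print(sil(0,0),sil(0,-.002))
r=imaging.cut_out("wrist","light_shield")
for x in r[:1]:
    m=x["pixels"];print(x["box"],x["confidence"]);
    for v in range(150,256,8): 
        c=np.nonzero(m[v])[0];print(v,(c.min(),c.max()) if len(c) else None,end=" ")
g=cv2.cvtColor(im,cv2.COLOR_RGB2GRAY)
print();
for c in(235,250,265): print(c,g[145:215:1,c].tolist())
for v in (180,190,200,210): print(v,g[v,205:300].tolist())
E
```

```text
t 29.7 pos [ 0.4165 -0.2681  0.2271] x [-0.004  0.004 -1.   ] y [-0.088  0.996  0.005] F [-0.1  0.9 -1.5] M [ 0.08 -0.16 -0.03] w 0.023
{'bot': (np.float64(165.5), np.float64(219.7), np.float64(289.6)), 'top': (np.float64(187.7), np.float64(206.6), np.float64(302.5))} {'bot': (np.float64(163.2), np.float64(219.7), np.float64(289.7)), 'top': (np.float64(184.4), np.float64(206.4), np.float64(302.6))}
[253.6, 213.5, 95.1, 96.3] 0.6
150 None 158 None 166 (np.int64(244), np.int64(263)) 174 (np.int64(232), np.int64(280)) 182 (np.int64(225), np.int64(286)) 190 (np.int64(221), np.int64(289)) 198 (np.int64(219), np.int64(292)) 206 (np.int64(215), np.int64(296)) 214 (np.int64(212), np.int64(299)) 222 (np.int64(210), np.int64(301)) 230 (np.int64(209), np.int64(301)) 238 (np.int64(210), np.int64(300)) 246 (np.int64(236), np.int64(277)) 254 (np.int64(233), np.int64(277)) 
235 [197, 194, 192, 189, 188, 186, 212, 213, 213, 213, 213, 189, 186, 189, 191, 189, 188, 188, 188, 188, 188, 188, 188, 189, 189, 198, 177, 89, 9, 13, 12, 17, 18, 14, 21, 10, 21, 17, 16, 18, 11, 18, 18, 20, 19, 21, 15, 23, 20, 2
[... 1620 characters left out ...]
23, 23, 19, 23, 23, 22, 22, 26, 24, 23, 22, 27, 23, 16, 24, 20, 25, 27, 18, 23, 24, 22, 21, 25, 25, 24, 23, 23, 22, 21, 26, 22, 21, 20, 27, 23, 24, 24, 23, 22, 24, 19, 26, 22, 23, 28, 25, 23, 24, 17, 20, 21, 24, 20, 21, 26, 20, 20, 24, 23, 24, 22, 19, 18, 18, 19, 15, 0, 115, 207, 219, 211, 208, 209, 209]
210 [213, 203, 184, 198, 212, 212, 218, 214, 160, 0, 15, 26, 22, 27, 25, 19, 22, 26, 23, 21, 24, 23, 22, 21, 25, 24, 23, 27, 23, 25, 24, 22, 21, 21, 23, 26, 19, 22, 24, 24, 27, 20, 21, 23, 21, 22, 20, 25, 25, 25, 22, 20, 25, 20, 21, 22, 20, 21, 23, 24, 21, 20, 25, 20, 23, 19, 22, 21, 25, 27, 21, 24, 24, 22, 23, 21, 19, 19, 16, 25, 21, 19, 23, 26, 25, 21, 27, 21, 21, 19, 23, 6, 114, 209, 217]
```

```bash
python3 -m inch '[[15,[0,30,6],[0,0,0]],[15,[0,42,20],[0,0,0]],[15,[0,42,25],[0,0,0]],[15,[0,42,25],[0,0,0]],[15,[0,42,25],[0,0,0]],[15,[0,36,25],[0,0,0]],[15,[0,20,15],[0,0,0]],[15,[0,8,6],[0,0,0]],[15,[0,0,0],[0,0,0]],[15,[0,0,0],[0,0,0]]]' >/dev/null; python3 -c "from h import *;o=st()"
```

```text
t 31.05 pos [0.542  0.0118 0.2214] x [-0.013  0.006 -1.   ] y [-0.084  0.996  0.007] F [ 1.1 -1.1 -0.8] M [ 0.1  -0.1   0.03] w 0.0226
```

```bash
python3 -m inch '[[15,[0,4.4,4.1],[0,-0.7,-0.4]],[15,[0,0,0],[0,0,0]],[15,[8,0,0],[0,0,0]],[15,[8,0,0],[0,0,0]],[15,[0,0,0],[0,0,0]],[15,[0,0,0],[0,0,0]]]' >/dev/null; python3 -c "from h import *;o=st()"
```

```text
t 31.8 pos [0.5448 0.0145 0.2039] x [-0.001 -0.001 -1.   ] y [-0.08   0.997 -0.001] F [ 0.   0.1 -0.4] M [ 0.13 -0.12  0.01] w 0.023
```

```bash
python3 -m inch '[[15,[0,1.9,1.0],[0,0,0]],[15,[7,0,0],[0,0,0]],[15,[9,0,0],[0,0,0]],[15,[9,0,0],[0,0,0]],[15,[9,0,0],[0,0,0]],[15,[6,0,0],[0,0,0]],[15,[0,0,0],[0,0,0]],[15,[0,0,0],[0,0,0]]]' >/dev/null; python3 -c "from h import *;o=st()"
```

```text
t 32.8 pos [0.5457 0.0166 0.1607] x [-0.002 -0.001 -1.   ] y [-0.08   0.997 -0.001] F [-0.5  0.1 -1.3] M [ 0.13 -0.16 -0.02] w 0.0229
```

On target to 0.1 mm; shield edge about 8 mm over the collar. I'll use one look to confirm it is centred before lowering.

```bash
python3 - <<'E'
from h import *
o=st();p,im=snap("wrist","w11.png")
a=np.radians(np.arange(0,360,1))
ov=cv2.resize(im,(1024,768),interpolation=cv2.INTER_CUBIC)[:,:,::-1].copy()
# expected marks
w=np.array([.5457,.0165]);yy=np.array([np.cos(np.radians(79)),np.sin(np.radians(79))])
for s in(1,-1): print("mark",proj(p,np.r_[w+s*.0335*yy,.064]))
ov=ov[220:620,200:840]
cv2.imwrite("pics/w11c.png",cv2.resize(ov,(800,500)))
E
```

```text
t 32.8 pos [0.5457 0.0166 0.1607] x [-0.002 -0.001 -1.   ] y [-0.08   0.997 -0.001] F [-0.5  0.1 -1.3] M [ 0.13 -0.16 -0.02] w 0.0229
mark [289.64488674 204.14301906]
mark [218.99086989 185.19786392]
```

View pics/w11c.png

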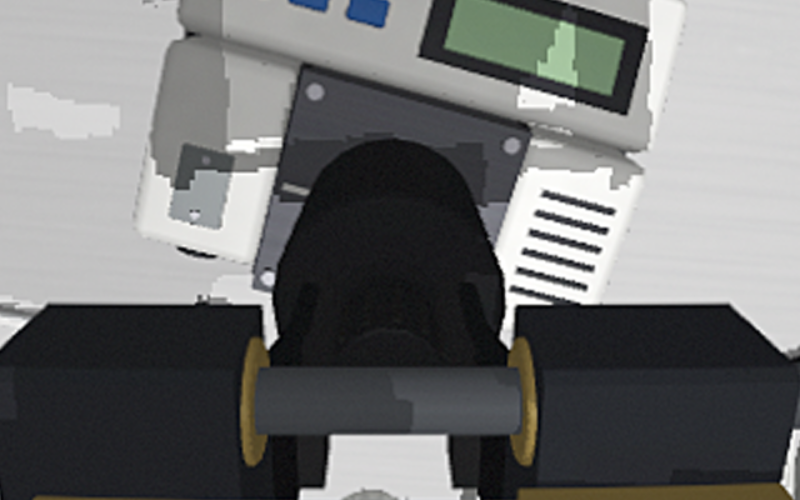

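The detector-side mark appears at (218,185), as predicted (219,185), so the well position is confirmed. Now lowering gently.

```bash
python3 -m inch '[[15,[4,0,0],[0,0,0]],[15,[3,0,0],[0,0,0]],[15,[2,0,0],[0,0,0]],[15,[0,0,0],[0,0,0]]]' >/dev/null; python3 -c "from h import *;o=st()"; for i in 1 2; do python3 -m inch '[[15,[1.5,0,0],[0,0,0]],[15,[1,0,0],[0,0,0]],[15,[0,0,0],[0,0,0]]]' >/dev/null; python3 -c "from h import *;o=st()"; done
```

```text
t 33.35 pos [0.5461 0.0166 0.1518] x [-0.    -0.001 -1.   ] y [-0.08   0.997 -0.001] F [-0.3  0.8 -0.8] M [ 0.11 -0.11 -0.  ] w 0.0229
t 33.73 pos [0.5462 0.0166 0.1492] x [ 0.    -0.001 -1.   ] y [-0.08   0.997 -0.001] F [ 0.4 -0.4 -0.2] M [ 0.07 -0.1   0.01] w 0.023
t 34.1 pos [0.5462 0.0165 0.1466] x [ 0.    -0.001 -1.   ] y [-0.08   0.997 -0.001] F [-0.1  0.1 -1.1] M [ 0.09 -0.09 -0.01] w 0.0227
```

```bash
for i in 1 2 3; do python3 -m inch '[[15,[1,0,-0.1],[0,0,0]],[15,[0,0,0],[0,0,0]]]' >/dev/null; python3 -c "from h import *;o=st()"; done
```

```text
t 34.35 pos [0.5461 0.0165 0.1455] x [ 0.    -0.001 -1.   ] y [-0.08   0.997 -0.001] F [-0.4 -0.7 -1.3] M [ 0.1  -0.12 -0.02] w 0.0233
t 34.6 pos [0.5461 0.0165 0.1445] x [ 0.001 -0.001 -1.   ] y [-0.08   0.997 -0.001] F [-0.4 -0.2 -0.3] M [ 0.09 -0.15  0.04] w 0.023
t 34.85 pos [0.5464 0.0166 0.1445] x [ 0.002 -0.001 -1.   ] y [-0.08   0.997 -0.001] F [-0.3  0.1 -0.8] M [ 0.11 -0.15 -0.03] w 0.0231
```

```bash
for i in 1 2; do python3 -m inch '[[15,[0.8,0,0],[0,0,0]],[15,[0,0,0],[0,0,0]]]' >/dev/null; python3 -c "from h import *;o=st()"; done
```

```text
t 35.1 pos [0.5467 0.0167 0.1444] x [ 0.003 -0.001 -1.   ] y [-0.08   0.997 -0.001] F [ 0.5  0.4 -1. ] M [ 0.09 -0.12 -0.03] w 0.0226
t 35.35 pos [0.5467 0.0167 0.1444] x [ 0.003 -0.001 -1.   ] y [-0.081  0.997 -0.002] F [-0.6 -0.2  0. ] M [ 0.08  0.01 -0.03] w 0.0226
```

z has stopped at 0.1444, which is the expected deck-contact height, with under 2 N. Releasing and rising.

```bash
python3 -m inch '[[22,[0,0,0],[0,0,0]],[24,[0,0,0],[0,0,0]],[30,[0,0,0],[0,0,0]],[45,[0,0,0],[0,0,0]],[60,[0,0,0],[0,0,0]],[60,[0,0,0],[0,0,0]]]' 4 >/dev/null; python3 -c "from h import *;o=st()"; python3 -m inch '[[60,[-8,0,0],[0,0,0]],[60,[-20,0,0],[0,0,0]],[60,[-30,0,0],[0,0,0]],[60,[-25,0,30],[0,0,0]],[60,[0,0,30],[0,0,0]],[60,[0,0,0],[0,0,0]],[60,[0,0,0],[0,0,0]]]' >/dev/null; python3 - <<'E'
from h import *
from scipy.optimize import least_squares
o=st();p,im=snap("wrist","w12.png");np.savez("w12.npz",**{k:np.array(v) for k,v in p.items()})
for n,z in(("shield_mid",.118),("light_shield",.064)):
    for x in imaging.tip_of("wrist",n)[:1]: print(n,x["pixel"],x["confidence"],onz(p,x["pixel"],z),"expected px",proj(p,[.5457,.0165,z]))
r=imaging.cut_out("wrist","light_shield")
for x in r[:1]:
    m=x["pixels"].astype(np.uint8);print(x["box"],x["confidence"])
    def sil(c):
        k=np.zeros((384,512),np.uint8);pts=[]
        for h,rad in((0,.03),(.072,.03),(.108,.012)):
            pts.append(np.array([proj(p,[c[0]+rad*np.cos(t),c[1]+rad*np.sin(t),.064+h]) for t in np.radians(np.arange(0,360,5))],np.float32))
        cv2.fillConvexPoly(k,cv2.convexHull(np.vstack(pts[:2])).astype(np.int32),1);cv2.fillConvexPoly(k,cv2.convexHull(pts[2]).astype(np.int32),1);return k
    best=max(((( sil((a,b))&m).sum()/(sil((a,b))|m).sum()),a,b) for a in np.arange(.538,.554,.001) for b in np.arange(.009,.025,.001));print("fit",best)
cv2.imwrite("pics/w12c.png",cv2.resize(im[40:280,120:440],(800,600),interpolation=cv2.INTER_CUBIC)[:,:,::-1])
E
```

```text
t 36.1 pos [0.5468 0.0166 0.1434] x [ 0.003 -0.001 -1.   ] y [-0.08   0.997 -0.001] F [-0.3  0.2 -0.3] M [ 0.11 -0.12  0.03] w 0.0521
t 36.98 pos [0.6062 0.0218 0.232 ] x [ 0.002 -0.001 -1.   ] y [-0.08   0.997 -0.002] F [0.9 0.1 0.1] M [ 0.11 -0.08  0.05] w 0.06
shield_mid [257.0, 127.0] 0.67 [0.54700406 0.01897709 0.118     ] expected px [254.41886866 125.33859236]
light_shield [254.2, 123.9] 0.74 [0.54705899 0.01617261 0.064     ] expected px [254.59756138 122.66213712]
[255.2, 129.4, 71.8, 71.5] 0.61
fit (np.float64(0.8964133433659393), np.float64(0.547), np.float64(0.016999999999999994))
```

```bash
python3 -c "
from h import *
st();print(robot.hand_in())"
```

```text
t 37.17 pos [0.6062 0.0217 0.2318] x [ 0.002 -0.001 -1.   ] y [-0.08   0.997 -0.002] F [-0.2  0.5 -0.4] M [ 0.08 -0.13  0.02] w 0.06
the job is handed in; nothing more can be done
None
```

The amber standard is in the round well with the light shield over it, and I handed the job in at 37 s of the 72 s allowed. `hand_in()` gives no verdict, so what follows rests on my own checks.

**Amber standard:** I lifted it by its head and lowered it into the seat slot at about 44°. I then pressed it home with about 4 N and turned it clockwise with the seat. After I let go, a picture from close by showed:
- **Position:** its centre was within about 0.5 mm of the well's axis, and its height matched fully home.
- **Angle:** the white line was 2 to 3° (about 0.04 to 0.05 rad) from the marks, inside the 0.1 rad limit. I did not turn it the last bit, so as not to press against the stop.

**Light shield:** I lowered it in small steps until it stopped at the height expected for the deck; contact was under 2 N. After release, its outline in the wrist camera put it within about 1.5 mm of the well's axis. A single-point detection of its middle read about 2.8 mm off, still inside the 6 mm limit.

**Not confirmed:**
- **Final picture of the shield:** the viewer's 12-picture limit was reached, so its final position rests on the numbers above.
- **Shield flatness:** judged only from the contact height.
- **Green and grey standards:** I did not look at them again after lifting the amber one straight up from between them.

Early pictures from higher up were 2 to 4 mm off from the closer ones, so I used the closer ones.

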